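# Fit the powder funnel in the flask

## Robot

A 6-joint arm with a two-finger parallel gripper is mounted at the origin on a cart in front of the work surface, level with it; the furniture and walls round the work are solid. World frame = base frame: x ahead of the robot, y to its left, z up, the work surface at z = 0. Lengths are in m, angles in degrees, forces in N, time in s.
With the tool pointing down it reaches from about 0.375 to 0.9 m from the base axis. Payload 3.1 kg.
Tool frame: the origin (TCP) lies at the very end of the fingers, on their centre line; the grasp point (between the pads) lies 19 mm behind it; z points along the fingers, y is the line along which they close (so a half turn about z gives the same grasp; the last joint's range is limited). The gripper opens to 87 mm and grips with 3 to 60 N. Pads are 19 mm wide; open, the fingers measure 117 mm over their backs; the gripper's body (75 mm by 190 mm) begins 51 mm behind the grasp point.
Start: joints at [-79.956, 30.224, 82.088, -0, 67.689, -10.227], TCP at [0.217, -0.586, 0.223] pointing down, gripper open.
Joint ranges: [-176.69, 176.69], [-43.24, 126.21], [12.49, 139.97], [-82, 262], [0, 151.66], [-163.58, 163.58]. Speed limits (degrees/s): [159.86, 159.86, 180, 180, 180, 180].

## Interface

Orientations are given as a 3x3 rotation matrix whose columns are the frame's x, y, z axes.
In Python, from rig import bot gives the robot as it stands.
- The arm moves only by the tool move_arm, never from a script. Its argument "increments" is a list of rows, each an object with "xyz": the shift along the tool's x, y, z in mm, a list of three; "roll": the turn about the tool's z in rad; "grip": the opening in per cent of the stroke, from 0 (shut) to 100 (fully open). A call has 1 to 5 rows; each row shifts and turns the commanded pose from where the row before left it, along the tool's axes as they then stand; what a row does not reach is not made up. A row lasts 1/12 s, in which the tool goes at most 41.7 mm and 7.16 degrees, less where a joint would pass 70% of its speed; a pose out of reach is approached as far as the arm can. A call is refused whole if a number of a shift passes 41.7 or a number of a turn 0.125, either way. A call with a gripper value outside its range is refused whole. The fingers move at their own pace and stop on an object; the grip force is fixed at half the most. Time passes only in rows, so rows that do not move let the fingers close. It gives the time, the measured TCP pose, the force, the opening and the grip force at its end, in the units of the state.
- bot.read_state(): the state, without advancing time (a new reading comes with each control period).
- bot.capture(name): name is "side" or "top"; returns (picture, depth): 480x640x3 uint8, red, green, blue; 480x640 float32, m along the optical axis (not along the pixel's ray), 0 where there is no reading.
- bot.camera_model(name): a dict with "intrinsics" (3x3 intrinsics, pixels), "rvec" (rotation vector, rad) and "tvec" (3), from world to camera coordinates, as OpenCV has them. Camera axes: x right, y down, z forward; pixel columns grow to the right and rows downward; lengths in m; the calibration is good to about 2 mm. A picture is of the moment at which its call begins. camera_model takes no time and is no camera call.
- bot.hand_in(): hands the job in; it is judged then, once.
Trained networks look in the newest picture that a camera, given by its name, has taken for a name from the list of things; names that differ only in an ending like _2 or _b are one class to them, and where a whole thing is asked for, a point or a joint stands for the part that bears it (a point fixed in the world has none). Each returns a list of dicts, best first, with "conf" (0 to 1); they miss things now and then, are a little off and sometimes report something else, mostly with a low value. They report only what shows in the picture. A call takes as long as a camera call. They do not tell look-alikes from the thing itself.
- bot.spot_in(label, camera): "at" ([x, y, z] in m, in the coordinates of the camera as it stood for that picture, good to about 4 mm: the middle of the surface that is visible of it).
- bot.trace(label, camera): "mask" (480x640 bool, what is visible of it).
The state is a dict: "time_s": time; "joint_positions": joint angles; "qvel": joint speeds; "tau": joint torques, N m; "position": TCP position; "tcp_rot": TCP orientation; "force": force on the tool from outside, world axes, zero at the start; "moment": the same for the moment, N m; "opening": opening from 0.0 (shut) to 1.0 (fully open); "grasp_force": force on a finger pad.
Only numpy, scipy, OpenCV 4.12 (cv2) and the standard library are available. Lean on these libraries where they do the work, as an engineer would, in place of code of your own. Each camera call takes 0.05 s, during which the arm holds its last target. There are 200 camera calls.

## Task

A weighed powder is about to go into the amber flask. Lift the green powder funnel off its sloping peg on the draining rack and lower it gently into the neck of the flask, upright and fully home with its collar down on the rim, and let go. Leave the white funnel hanging on the rack and the flask standing where it is, and do not knock over or push the other things on the bench.

Things in the scene. Friction and masses are not known exactly. Their poses are not given: they have to be found in the camera images.
- funnel: Loose green plastic powder funnel, 82 mm tall, 0.06 to 0.11 kg, round. z: its axis, from joint tip to open mouth. Its straight band, 58 mm wide (wall 2 mm), 58 to 80 mm above the tip, is good to grip from outside; over it a 60 mm rim bead, under it a cone. Origin on the axis, 70 mm above the tip. At the start it hangs mouth up on an upper peg of the rack, its axis about 33 degrees from vertical.
- funnel_tip (a point): Centre of the lower end of the green funnel's tapered joint, which widens from 25 mm here to 31 mm under the collar, 32 mm up. A straight 20 mm bore runs up through it; at the start the peg stands in this bore and the tip rests on the peg's shoulder, so the funnel must be drawn at least 60 mm along the peg to come free.
- funnel_collar (a point): On the green funnel's axis, at the underside of its collar (40 mm wide, 4 mm thick), 32 mm above the tip: the face that comes down on the flask's rim.
- flask: Loose amber glass conical flask, 140 mm tall, 84 mm wide at the foot, 0.22 to 0.33 kg, standing on the bench left of the rack; origin at the centre of its underside, z up. The neck is 38 mm wide, with a 42 mm bead at the rim.
- flask_mouth (a point): Centre of the flask's rim (top of the neck), 140 mm above its underside; z up along its axis. The bore below is a tapered socket that matches the green funnel's joint with about 0.6 mm play all round: 32 mm wide at the rim, 25 mm wide 36 mm deeper, closed below that. The collar on the rim means fully home.
- rack: Fixed white draining rack: a board 280 mm wide and 240 mm tall, leaning back, over a 22 mm tall drip tray; 205 mm deep. Origin on the bench at mid-width, z up, x to its back, y along its width. Three upper pegs at y = +100, 0, -100 mm (the last is empty), two empty lower pegs, all blue, leaning 33 degrees from vertical towards -x (the front).
- peg_mid (a point): Tip of the rack's middle upper peg. Each peg is 16 mm thick and 80 mm long, with a 26 mm thick shoulder over the first 20 mm from the board. The green funnel hangs on this peg or on the left one.
- peg_left (a point): Tip of the rack's left upper peg (y = +100 mm), of the same shape. The green funnel hangs on this peg or on the middle one.
- white_funnel: Loose white funnel of the same shape, but with a wider joint (30 to 37 mm) and collar (46 mm) that do not fit this flask. It hangs in the same way on the other of these two pegs, 100 mm beside the green one, and stays there. Origin as the green funnel's.
- jar_grey: Bystander: sample jar with a grey lid, 49 mm wide, 40 mm tall; origin at the centre of its underside.
- jar_white: Bystander: sample jar with a white lid, 49 mm wide, 40 mm tall; origin at the centre of its underside.
- timer: Bystander: white digital timer lying flat, 56 x 66 x 16 mm; origin at the centre of its underside.
- petri: Bystander: clear round petri dish, 88 mm wide, 15 mm tall; origin at the centre of its underside.
- beaker: Bystander: small clear beaker, 61 mm wide, 73 mm tall; origin at the centre of its underside.
- binder_clip: Bystander: black binder clip, 34 x 32 x 25 mm; origin at the centre of its underside.
Things that resemble listed ones, but are neither listed nor needed, are in the scene too. Several things have the shape of the flask; the one meant has the colours described above.

How it is judged (in metres and radians):
On the way:
1. the green funnel is off its peg and lifted clear of the rack, its tip higher than the flask's rim (contact force between funnel and rack below 0.05 N and distance of funnel from where it was at the start of the episode above 0.08 m and height (world z) of funnel_tip above 0.142 m), for 0.2 s.
At the end, for the whole second after the job is handed in: The green funnel sits in the flask's neck, collar within 4 mm of the rim and of its centre, within 4 degrees of the flask's axis; the flask stands upright, within 40 mm of where it stood; both at rest and let go; the white funnel hangs within 20 mm of where it hung (horizontal distance between funnel_collar and flask_mouth below 0.004 m and z of funnel_collar in the frame of flask_mouth between -0.004 and 0.004 m and angle between the z axis of funnel and the z axis of flask, either way round below 0.07 rad and angle between flask's own z axis and vertical below 0.06 rad and distance of flask from where it was at the start of the episode below 0.04 m and distance of white_funnel from where it was at the start of the episode below 0.02 m and linear speed of each of funnel, flask below 0.02 m/s); the robot touches nothing.
It fails at once if the green funnel is dropped or slammed into the neck (faster than 0.5 m/s in or just over it) (horizontal distance between funnel_tip and flask_mouth below 0.03 m and z of funnel_collar in the frame of flask_mouth between -0.02 and 0.05 m and linear speed of funnel above 0.5 m/s).
It fails at once if the flask is tipped by more than 20 degrees (angle between flask's own z axis and vertical above 0.35 rad).
It fails at once if the white funnel is knocked off its peg (distance of white_funnel from where it was at the start of the episode above 0.05 m).
It fails at once if another thing on the bench is pushed by more than 40 mm (distance of any of jar_grey, jar_white, timer, petri, beaker, binder_clip from where it was at the start of the episode above 0.04 m).
It also fails if it takes over 48 s, if anything falls off the work surface, if the arm or the gripper's body presses on something with over 40 N, if the wrist force passes 120 N, or if a joint passes its speed limit or range.

## Working session

There is one attempt and no reset: what is moved stays moved. The work goes in short steps, Python scripts to look and compute and a tool call to move; the robot and the scene stay as the last step left them, time stands still between calls to the robot, and variables do not carry over. Pictures are saved under pics/ and viewed, at most 10 in all, crops included, and the job is handed in when it is done.

Besides the shell and the picture viewer there is one more tool, called as name(argument=value, ...) on one line, values as JSON. move_arm: Moves the arm, as the interface text tells. Its arguments: {"type":"object","properties":{"increments":{"type":"array"}},"required":["increments"]}

```bash
mkdir -p pics; ls; cat > h.py <<'E'
import numpy as np, cv2
from rig import bot
def cam(n):
    m=bot.camera_model(n); R=cv2.Rodrigues(np.array(m["rvec"],float))[0]
    return np.array(m["intrinsics"]),R,np.array(m["tvec"],float).ravel()
def toW(p,n):
    K,R,t=cam(n); return (np.atleast_2d(p)-t)@R
def cloud(d,mask,n):
    K,R,t=cam(n); v,u=np.nonzero(mask&(d>0)); z=d[v,u]
    return toW(np.c_[(u-K[0,2])/K[0,0]*z,(v-K[1,2])/K[1,1]*z,z],n)
def proj(P,n):
    K,R,t=cam(n); q=(np.atleast_2d(P)@R.T+t)@K.T; return q[:,:2]/q[:,2:]
E
python3 - <<'E'
from h import *
ims=[]
for n in("side","top"):
    im,d=bot.capture(n); cv2.imwrite(f"pics/{n}0.png",im[:,:,::-1]); np.save(n+"0.npy",d)
    for l in("funnel","white_funnel","flask","rack"):
        for r in bot.spot_in(l,n):
            w=toW(r["at"],n); print(n,l,round(r["conf"],2),w.round(3),proj(w,n).round(0))
E
```

```text
pics
side funnel 0.78 [[ 0.611 -0.162  0.238]] [[347. 152.]]
side white_funnel 0.63 [[ 0.639 -0.067  0.233]] [[312. 167.]]
side flask 0.74 [[0.513 0.31  0.067]] [[244. 359.]]
side flask 0.59 [[0.504 0.177 0.064]] [[294. 317.]]
side rack 0.87 [[ 0.627 -0.15   0.075]] [[336. 211.]]
top funnel 0.75 [[ 0.601 -0.159  0.226]] [[426. 210.]]
top white_funnel 0.67 [[ 0.633 -0.063  0.224]] [[381. 195.]]
top flask 0.98 [[0.527 0.279 0.054]] [[238. 246.]]
top rack 0.77 [[ 0.616 -0.163  0.057]] [[413. 213.]]
```

View pics/side0.png

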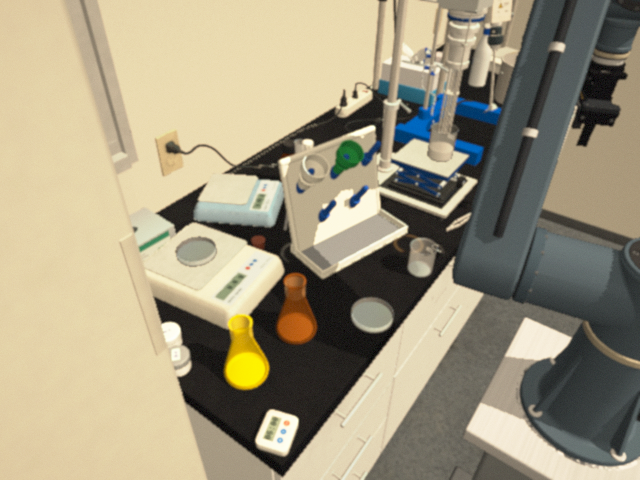

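View pics/top0.png

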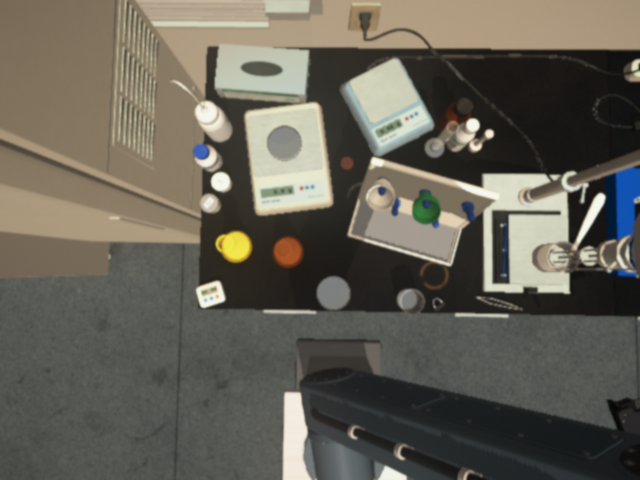

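The side picture shows the green funnel at (348,155) on the middle peg and the white one at (313,168) on the left peg. There are two flask shapes: orange-brown at side (295,310) / top (288,252), and yellow at side (245,352) / top (235,247). The orange-brown one fits "amber". I'll confirm that in a crop and measure.

```bash
python3 - <<'E'
from h import *
a=cv2.imread("pics/side0.png")
c1=cv2.resize(a[260:400,200:340],(400,400),interpolation=cv2.INTER_CUBIC); c2=cv2.resize(a[120:260,270:410],(400,400),interpolation=cv2.INTER_CUBIC)
cv2.imwrite("pics/crop1.png",np.hstack([c1,c2]))
C={}
for n in("side","top"):
    im=cv2.imread(f"pics/{n}0.png"); d=np.load(n+"0.npy"); hsv=cv2.cvtColor(im,cv2.COLOR_BGR2HSV); H,S,V=[hsv[...,i].astype(int) for i in range(3)]
    lab={"green":(H>55)&(H<85)&(S>120)&(V>50),"amber":(H<17)&(S>170)&(V>80)}
    K,R,t=cam(n); print(n,"cam pos",(-R.T@t).round(3), "f",K[0,0].round(0))
    for k,m in lab.items():
        roi=np.zeros_like(m); 
        (u0,u1,v0,v1)={"sidegreen":(325,370,130,180),"sideamber":(270,320,270,350),"topgreen":(405,450,185,230),"topamber":(265,310,230,275)}[n+k]
        roi[v0:v1,u0:u1]=1
        m=cv2.erode((m&roi).astype(np.uint8),np.ones((2,2)))>0
        P=cloud(d,m,n); C[n+k]=P; print(n,k,len(P),P.min(0).round(3),P.max(0).round(3),np.median(P,0).round(3))
    r=bot.trace("rack",n)
    if r:
        P=cloud(d,cv2.erode(r[0]["mask"].astype(np.uint8),np.ones((5,5)))>0,n); C[n+"rack"]=P
        Q=P[(P[:,2]>.08)]
        rng=np.random.default_rng(0); best=0
        for _ in range(500):
            p=Q[rng.choice(len(Q),3,0)]; nn=np.cross(p[1]-p[0],p[2]-p[0]); nn/=np.linalg.norm(nn)+1e-12
            i=abs((Q-p[0])@nn)<.003
            if i.sum()>best: best=i.sum(); I=i
        c=Q[I].mean(0); nn=np.linalg.svd(Q[I]-c,full_matrices=False)[2][2]; nn*=np.sign(nn[0])
        print("board",len(Q),best,nn.round(3),c.round(3),"yaw",np.degrees(np.arctan2(nn[1],nn[0])))
        T=P[(P[:,2]>.015)&(P[:,2]<.03)]
        b=cv2.minAreaRect(P[:,:2].astype(np.float32)); print("rect",b)
np.savez("C.npz",**C)
E
```

```text
side cam pos [0.102 0.667 0.765] f 482.0
side green 530 [ 0.57  -0.186  0.178] [ 0.638 -0.123  0.257] [ 0.607 -0.169  0.231]
side amber 1657 [ 0.473  0.026 -0.003] [0.589 0.201 0.143] [0.499 0.175 0.056]
board 3951 3059 [ 0.944 -0.26  -0.202] [ 0.652 -0.149  0.146] yaw -15.40999403666366
rect ((0.6311503052711487, -0.16127392649650574), (0.2842177748680115, 0.22962558269500732), 74.193603515625)
top cam pos [0.474 0.052 1.174] f 442.0
top green 321 [ 0.575 -0.179  0.188] [ 0.637 -0.136  0.269] [ 0.599 -0.155  0.217]
top amber 655 [0.477 0.118 0.001] [0.549 0.189 0.144] [0.511 0.149 0.059]
board 3144 2627 [ 0.943 -0.261 -0.205] [ 0.654 -0.175  0.187] yaw -15.481087152739436
rect ((0.5993280410766602, -0.1547236144542694), (0.27496394515037537, 0.15445207059383392), 74.68465423583984)
```

View pics/crop1.png

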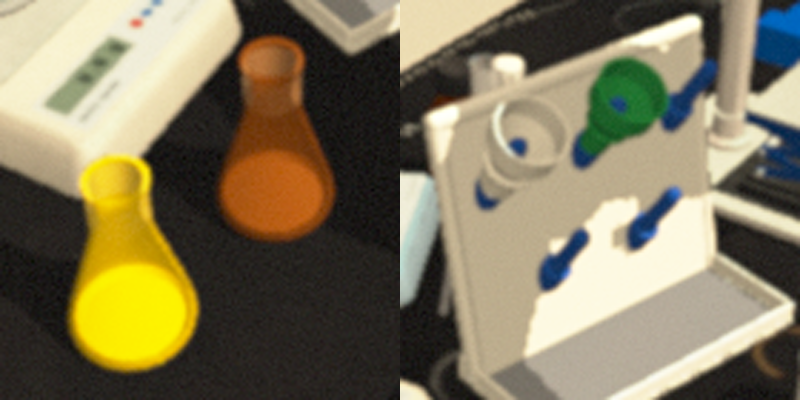

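The crop confirms it: the left flask is yellow, and the right one (side 295,310) is brownish amber, so that is the target. The green funnel is on the middle peg with white to its left. Next I'll fit the positions.

```bash
cat >> h.py <<'E'
from scipy.optimize import least_squares
PROF=np.array([[0,10],[0,12.5],[32,15.5],[32,20],[36,20],[37,16],[58,29],[80,29],[80,30],[82,30],[82,27],[58,27],[40,10]])/1000
def dprof(q):
    A=PROF[:-1];B=PROF[1:];AB=B-A
    s=np.clip(((q[:,None]-A)*AB).sum(2)/(AB**2).sum(1),0,1)
    return np.linalg.norm(q[:,None]-(A+s[...,None]*AB),axis=2).min(1)
def fitf(P,o,a,free=False):
    def res(x):
        ax=a+ (np.array([x[3],x[4],0]) if free else 0); ax=ax/np.linalg.norm(ax)
        v=P-x[:3]; h=v@ax; r=np.linalg.norm(v-h[:,None]*ax,axis=1)
        return dprof(np.c_[h+.07,r])*1000
    x0=np.r_[o,[0,0]] if free else o
    s=least_squares(res,x0,loss="soft_l1",f_scale=2,x_scale=.01,diff_step=1e-4)
    ax=a+(np.r_[s.x[3:],0] if free else 0)
    return s.x[:3],ax/np.linalg.norm(ax),s.cost/len(P)
E
python3 - <<'E'
from h import *
C=np.load("C.npz"); y=np.radians(-15.45); rx=np.array([np.cos(y),np.sin(y),0]); ry=np.array([-np.sin(y),np.cos(y),0])
t=np.radians(33); a=-np.sin(t)*rx+np.r_[0,0,np.cos(t)]
G=[C["sidegreen"],C["topgreen"]]
for P in G+[np.vstack(G)]:
    best=min((fitf(P,np.array([.6,-.157,.225])+d,a) for d in ([0,0,0],[.01,0,0],[-.01,0,.01],[0,0,-.015])),key=lambda r:r[2]); print("funnel",best[0].round(4),best[2].round(2))
    b=fitf(P,best[0],a,True); print("  free",b[0].round(4),b[1].round(3),b[2].round(2))
print("axis",a.round(3))
for n in("side","top"):
    P=C[n+"amber"]; P=P[(abs(P[:,0]-.515)<.06)&(abs(P[:,1]-.155)<.06)]
    N=P[(P[:,2]>.105)]; print(n,len(N),N.mean(0),"ztop",np.percentile(N[:,2],[50,95]))
    # silhouette fit: rim/neck outer band radius at points
    def res(x):
        r=np.linalg.norm(N[:,:2]-x,axis=1); return np.minimum(abs(r-.0195),abs(r-.016))*1000
    s=least_squares(res,N[:,:2].mean(0),loss="soft_l1",x_scale=.01,diff_step=1e-4); print("neck",s.x,s.cost/len(N))
    F=P[(P[:,2]<.05)]
    s=least_squares(lambda x:(np.linalg.norm(F[:,:2]-x,axis=1)-(.042-.25*np.clip(F[:,2]-.005,0,1)))*1000,[.51,.155],loss="soft_l1",x_scale=.01,diff_step=1e-4); print("foot",s.x,s.cost/len(F))
    for r in bot.spot_in("flask_mouth",n): print("mouth",r["conf"],toW(r["at"],n).round(4))
s=bot.read_state(); print(np.array(s["tcp_rot"]).round(3).tolist(),s["position"],s["opening"],s["time_s"])
print("need tool y along",ry.round(3))
E
```

```text
funnel [ 0.6019 -0.1546  0.2398] 0.42
  free [ 0.6019 -0.1545  0.2398] [-0.528  0.16   0.834] 0.41
funnel [ 0.602  -0.1581  0.2417] 0.55
  free [ 0.6025 -0.157   0.241 ] [-0.573  0.228  0.787] 0.39
funnel [ 0.6026 -0.1545  0.2398] 0.56
  free [ 0.6026 -0.1543  0.2397] [-0.552  0.153  0.82 ] 0.54
axis [-0.525  0.145  0.839]
side 305 [0.50952906 0.16404639 0.12828772] ztop [0.13298398 0.14070002]
neck [0.51524986 0.15701562] 0.3703986610884339
foot [0.5151291 0.1579358] 0.5567665231025203
mouth 0.86 [[0.5146 0.3137 0.0617]]
mouth 0.62 [[0.5022 0.1749 0.0624]]
mouth 0.3 [[ 0.6089 -0.1635  0.2312]]
top 161 [0.51697985 0.1585655  0.13352379] ztop [0.13843205 0.14285563]
neck [0.51609564 0.15592489] 0.4810676014252077
foot [0.51517371 0.15511466] 8.101619484865218
mouth 0.86 [[0.5286 0.2865 0.0575]]
mouth 0.25 [[ 0.6007 -0.1571  0.2246]]
[[0.938, 0.346, 0.0], [0.346, -0.938, -0.0], [-0.0, 0.0, -1.0]] [ 0.21657129 -0.58628183  0.22260686] 1.003935753159571 0.7
need tool y along [0.266 0.964 0.   ]
```

move_arm(increments=[{"xyz":[0,0,-22],"roll":0.1246,"grip":88},{"xyz":[0,0,-22],"roll":0.1246,"grip":88},{"xyz":[0,0,-22],"roll":0.1246,"grip":88},{"xyz":[0,0,-22],"roll":0.1246,"grip":88},{"xyz":[0,0,-22],"roll":0.1246,"grip":88}])

```text
time_s: 1.12
position: [0.2165, -0.5861, 0.3336]
tcp_rot: [[0.962, -0.272, -0.0], [-0.272, -0.962, 0.0], [-0.0, -0.0, -1.0]]
force: [0.3, 0.2, -0.6]
opening: 0.882
grasp_force: 0.0
```

move_arm(increments=[{"xyz":[5.6,-35,0],"roll":0,"grip":88},{"xyz":[5.6,-35,0],"roll":0,"grip":88},{"xyz":[5.6,-35,0],"roll":0,"grip":88},{"xyz":[5.6,-35,0],"roll":0,"grip":88},{"xyz":[5.6,-35,0],"roll":0,"grip":88}])

```text
time_s: 1.53
position: [0.2904, -0.4234, 0.3327]
tcp_rot: [[0.964, -0.267, 0.0], [-0.267, -0.964, -0.0], [0.0, 0.0, -1.0]]
force: [-0.4, 1.2, 0.7]
opening: 0.88
grasp_force: 0.0
```

move_arm(increments=[{"xyz":[5.6,-35,0],"roll":0,"grip":88},{"xyz":[5.6,-35,0],"roll":0,"grip":88},{"xyz":[24.3,-30,0],"roll":0,"grip":88},{"xyz":[24.3,-30,0],"roll":0,"grip":88},{"xyz":[24.3,-30,0],"roll":0,"grip":88}])

```text
time_s: 1.95
position: [0.4147, -0.2917, 0.3331]
tcp_rot: [[0.964, -0.267, 0.001], [-0.267, -0.964, -0.001], [0.001, 0.001, -1.0]]
force: [-0.0, -0.3, 0.3]
opening: 0.881
grasp_force: 0.0
```

move_arm(increments=[{"xyz":[24.3,-30,0],"roll":0,"grip":88},{"xyz":[24.3,-30,0],"roll":0,"grip":88},{"xyz":[24.3,-30,0],"roll":0,"grip":88},{"xyz":[0,0,0],"roll":0,"grip":88},{"xyz":[0,0,0],"roll":0,"grip":88}])

```text
time_s: 2.37
position: [0.5091, -0.2243, 0.3323]
tcp_rot: [[0.965, -0.262, -0.0], [-0.262, -0.965, -0.0], [-0.0, 0.0, -1.0]]
force: [-1.1, -0.9, 0.7]
opening: 0.877
grasp_force: 0.0
```

move_arm(increments=[{"xyz":[24,-30,0],"roll":0,"grip":88},{"xyz":[24,-30,0],"roll":0,"grip":88},{"xyz":[24,-30,0],"roll":0,"grip":88},{"xyz":[0,0,0],"roll":0,"grip":88},{"xyz":[0,0,0],"roll":0,"grip":88}])

```text
time_s: 2.78
position: [0.6013, -0.1582, 0.3321]
tcp_rot: [[0.964, -0.265, -0.001], [-0.265, -0.964, -0.0], [-0.001, 0.001, -1.0]]
force: [-0.1, -0.1, -0.8]
opening: 0.883
grasp_force: 0.0
```

```bash
python3 - <<'E'
from h import *
C=np.load("C.npz"); print([np.percentile(C[n+"rack"][:,2],99.5).round(3) for n in("side","top")])
s=bot.read_state(); p=s["position"]; d=np.array([.603,-.1565,.219])-p; R=np.array(s["tcp_rot"]); print(p,(d@R*1000).round(1))
im,_=bot.capture("top"); cv2.imwrite("pics/top1.png",cv2.resize(im[100:300,320:520,::-1],(600,600)))
E
```

```text
[np.float64(0.238), np.float64(0.243)]
[ 0.60128242 -0.15818007  0.33206633] [  1.3  -2.1 113.1]
```

View pics/top1.png

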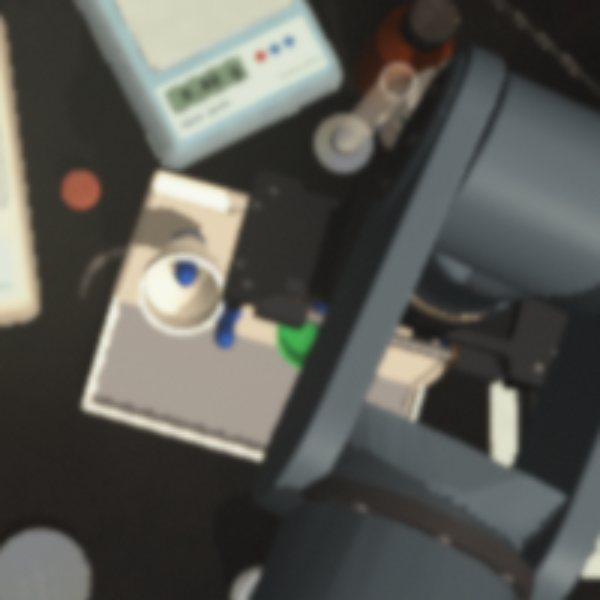

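The gripper is over the green funnel (crop 300,340), clear of the white funnel (crop 180,290). I'll descend and close.

move_arm(increments=[{"xyz":[1.3,-2,25],"roll":0,"grip":88},{"xyz":[0,0,25],"roll":0,"grip":88},{"xyz":[0,0,25],"roll":0,"grip":88},{"xyz":[0,0,23],"roll":0,"grip":88},{"xyz":[0,0,15],"roll":0,"grip":88}])

```text
time_s: 3.25
position: [0.6, -0.158, 0.2174]
tcp_rot: [[0.963, -0.269, -0.004], [-0.269, -0.963, 0.001], [-0.004, 0.0, -1.0]]
force: [0.2, 0.1, 0.7]
opening: 0.884
grasp_force: 0.0
```

move_arm(increments=[{"xyz":[0,0,0],"roll":0,"grip":88},{"xyz":[0,0,0],"roll":0,"grip":75},{"xyz":[0,0,0],"roll":0,"grip":70},{"xyz":[0,0,0],"roll":0,"grip":66},{"xyz":[0,0,0],"roll":0,"grip":60}])

```text
time_s: 3.67
position: [0.6037, -0.1573, 0.2212]
tcp_rot: [[0.964, -0.266, 0.003], [-0.266, -0.964, -0.001], [0.003, 0.001, -1.0]]
force: [1.0, 0.5, 0.5]
opening: 0.669
grasp_force: 0.2
```

move_arm(increments=[{"xyz":[0,0,0],"roll":0,"grip":50},{"xyz":[0,0,0],"roll":0,"grip":50},{"xyz":[0,0,0],"roll":0,"grip":50}])

```text
time_s: 3.92
position: [0.6035, -0.157, 0.221]
tcp_rot: [[0.964, -0.266, 0.002], [-0.266, -0.964, -0.002], [0.002, 0.001, -1.0]]
force: [-0.6, -0.9, 6.7]
opening: 0.652
grasp_force: 30.0
```

move_arm(increments=[{"xyz":[-3,0,-4.6],"roll":0,"grip":50},{"xyz":[-6,0,-9.2],"roll":0,"grip":50},{"xyz":[-7,0,-10.7],"roll":0,"grip":50},{"xyz":[-7,0,-10.7],"roll":0,"grip":50},{"xyz":[-6,0,-9.2],"roll":0,"grip":50}])

```text
time_s: 4.33
position: [0.5747, -0.1487, 0.2656]
tcp_rot: [[0.964, -0.266, 0.001], [-0.266, -0.964, -0.001], [0.001, 0.0, -1.0]]
force: [1.4, -0.9, -0.1]
opening: 0.652
grasp_force: 30.0
```

move_arm(increments=[{"xyz":[0,0,0],"roll":0,"grip":50},{"xyz":[0,0,0],"roll":0,"grip":50}])

```text
time_s: 4.5
position: [0.5741, -0.1485, 0.2652]
tcp_rot: [[0.964, -0.266, -0.0], [-0.266, -0.964, -0.0], [-0.0, 0.0, -1.0]]
force: [1.3, 0.3, 2.0]
opening: 0.65
grasp_force: 30.0
```

```bash
python3 - <<'E'
from h import *
s=bot.read_state(); print(s["position"],s["time_s"],s["force"],s["opening"])
im,d=bot.capture("side"); c=im[90:240,270:420,::-1]; cv2.imwrite("pics/s2.png",cv2.resize(c,(600,600),interpolation=cv2.INTER_CUBIC))
E
```

```text
[ 0.57411398 -0.14846816  0.26516354] 4.5 [1.30066163 0.27700218 1.97351379] 0.6503049728964342
```

View pics/s2.png

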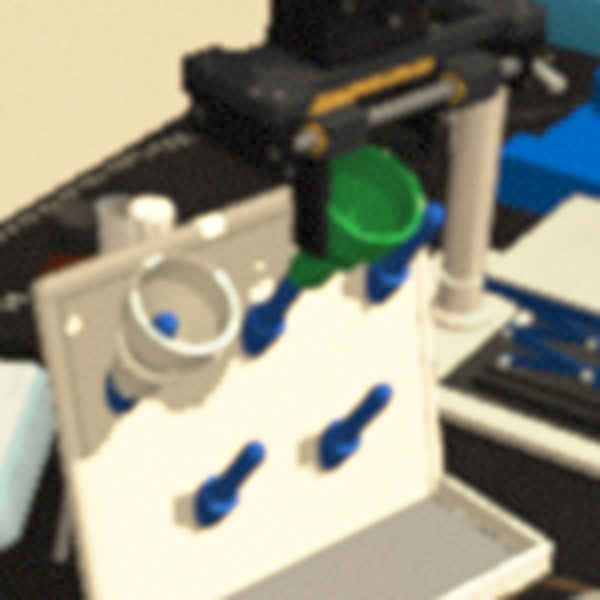

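The funnel (crop 370,200) is held, still tilted, with only the peg's end left in its bore. Since the tool can't tilt, I'll use the fixed peg tip to pivot the funnel upright in the pads.

move_arm(increments=[{"xyz":[5,0,-2],"roll":0,"grip":50},{"xyz":[4,0,-2],"roll":0,"grip":50},{"xyz":[4,0,-1.5],"roll":0,"grip":50},{"xyz":[3.5,0,-1.5],"roll":0,"grip":50},{"xyz":[0,0,0],"roll":0,"grip":50}])

```text
time_s: 4.97
position: [0.5906, -0.1529, 0.2696]
tcp_rot: [[0.964, -0.266, -0.003], [-0.266, -0.964, 0.002], [-0.004, -0.001, -1.0]]
force: [-2.8, 1.7, -2.2]
opening: 0.647
grasp_force: 30.0
```

```bash
cat >> h.py <<'E'
def seefunnel(n,o,a):
    im,d=bot.capture(n); hsv=cv2.cvtColor(im,cv2.COLOR_RGB2HSV); H,S,V=[hsv[...,i].astype(int) for i in range(3)]
    m=(H>55)&(H<85)&(S>120)&(V>50); m=cv2.erode(m.astype(np.uint8),np.ones((2,2)))>0
    P=cloud(d,m,n); P=P[np.linalg.norm(P-o,axis=1)<.1]
    f=min((fitf(P,o+np.array(e),a,True) for e in([0,0,0],[.008,0,0],[-.008,0,0],[0,0,.008])),key=lambda r:r[2])
    print(n,len(P),"o",f[0].round(4),"axis",f[1].round(3),"tilt",np.degrees(np.arccos(f[1][2])).round(1),"cost",f[2].round(2)); return im,P,f
def look(n="side",a=np.array([-.3,.08,.95]),dz=.019):
    s=bot.read_state(); p=np.array(s["position"]); print(p.round(4),s["time_s"],np.round(s["force"],1),round(s["opening"],3))
    return seefunnel(n,p+[0,0,dz],a/np.linalg.norm(a))
E
python3 -c "
from h import *
look(); look('top')"
```

```text
[ 0.5906 -0.1529  0.2696] 4.9667 [-2.8  1.7 -2.2] 0.647
side 557 o [ 0.5876 -0.1507  0.2888] axis [-0.406  0.119  0.906] tilt 25.1 cost 0.42
[ 0.5905 -0.1528  0.2696] 5.0167 [-2.5  0.9 -4.1] 0.651
top 0 o [ 0.5905 -0.1528  0.2886] axis [-0.3    0.08   0.951] tilt 18.1 cost nanh.py:27: RuntimeWarning: invalid value encountered in scalar divide
  return s.x[:3],ax/np.linalg.norm(ax),s.cost/len(P)
```

move_arm(increments=[{"xyz":[5,0,-2],"roll":0,"grip":50},{"xyz":[5,0,-1.5],"roll":0,"grip":50},{"xyz":[5,0,-1],"roll":0,"grip":50},{"xyz":[5,0,-0.5],"roll":0,"grip":50},{"xyz":[2,0,0],"roll":0,"grip":50}])

```text
time_s: 5.48
position: [0.6132, -0.1594, 0.2763]
tcp_rot: [[0.964, -0.266, 0.001], [-0.266, -0.964, -0.0], [0.001, 0.0, -1.0]]
force: [-3.1, 1.4, -1.3]
opening: 0.646
grasp_force: 30.0
```

```bash
python3 -c "
from h import *
look(a=np.array([-.1,.02,1]))"
```

```text
[ 0.6132 -0.1594  0.2763] 5.4833 [-3.1  1.4 -1.3] 0.646
side 602 o [ 0.6093 -0.1574  0.2942] axis [-0.074  0.048  0.996] tilt 5.0 cost 0.5
```

move_arm(increments=[{"xyz":[4,0,0],"roll":0,"grip":50},{"xyz":[1.5,0,0],"roll":0,"grip":50},{"xyz":[0,0,-8],"roll":0,"grip":50},{"xyz":[0,0,-16],"roll":0,"grip":50},{"xyz":[0,0,-16],"roll":0,"grip":50}])

```text
time_s: 5.95
position: [0.6194, -0.1614, 0.3176]
tcp_rot: [[0.964, -0.266, 0.005], [-0.266, -0.964, -0.002], [0.005, 0.0, -1.0]]
force: [-0.7, -0.6, -0.8]
opening: 0.652
grasp_force: 30.0
```

move_arm(increments=[{"xyz":[-10,0,-10],"roll":0,"grip":50},{"xyz":[-20,0,0],"roll":0,"grip":50},{"xyz":[-20,0,0],"roll":0,"grip":50},{"xyz":[-10,0,0],"roll":0,"grip":50},{"xyz":[0,0,0],"roll":0,"grip":50}])

```text
time_s: 6.37
position: [0.5583, -0.144, 0.3273]
tcp_rot: [[0.964, -0.266, 0.002], [-0.266, -0.964, -0.001], [0.002, 0.0, -1.0]]
force: [-0.0, 0.1, -1.1]
opening: 0.644
grasp_force: 30.0
```

```bash
python3 - <<'E'
from h import *
im,P,f=look(a=np.array([.0,.0,1]))
u,v=proj(f[0],"side")[0].astype(int); cv2.imwrite("pics/s3.png",cv2.resize(im[v-70:v+70,u-70:u+70,::-1],(600,600),interpolation=cv2.INTER_CUBIC))
E
```

```text
[ 0.5583 -0.144   0.3273] 6.3667 [-0.   0.1 -1.1] 0.644
side 703 o [ 0.555  -0.1416  0.3451] axis [-0.027  0.017  0.999] tilt 1.8 cost 0.46
```

View pics/s3.png

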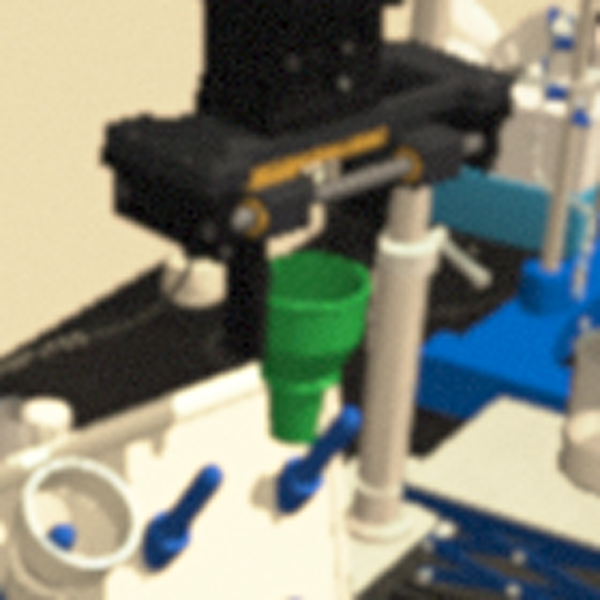

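The funnel hangs upright in the grip (crop 315,350), clear of the rack, and the fit gives 1.8° of tilt. I'll carry it to the flask.

move_arm(increments=[{"xyz":[-6,-14,0],"roll":0,"grip":50},{"xyz":[-12,-28,0],"roll":0,"grip":50},{"xyz":[-13,-30,0],"roll":0,"grip":50},{"xyz":[-13,-30,0],"roll":0,"grip":50},{"xyz":[-13,-30,0],"roll":0,"grip":50}])

```text
time_s: 6.83
position: [0.5406, -0.0003, 0.3259]
tcp_rot: [[0.964, -0.267, 0.001], [-0.267, -0.964, 0.001], [0.001, -0.001, -1.0]]
force: [0.7, 0.2, -0.7]
opening: 0.648
grasp_force: 30.0
```

move_arm(increments=[{"xyz":[-13,-30,0],"roll":0,"grip":50},{"xyz":[-13,-30,0],"roll":0,"grip":50},{"xyz":[-13,-30,0],"roll":0,"grip":50},{"xyz":[-12,-28,0],"roll":0,"grip":50},{"xyz":[-8,-18,0],"roll":0,"grip":50}])

```text
time_s: 7.25
position: [0.5191, 0.1484, 0.326]
tcp_rot: [[0.965, -0.264, 0.001], [-0.264, -0.965, 0.002], [0.0, -0.002, -1.0]]
force: [-0.0, 0.3, -0.9]
opening: 0.648
grasp_force: 30.0
```

move_arm(increments=[{"xyz":[-4,-10,10],"roll":0,"grip":50},{"xyz":[0,0,25],"roll":0,"grip":50},{"xyz":[0,0,25],"roll":0,"grip":50},{"xyz":[0,0,20],"roll":0,"grip":50},{"xyz":[0,0,10],"roll":0,"grip":50}])

```text
time_s: 7.67
position: [0.5166, 0.1553, 0.2326]
tcp_rot: [[0.964, -0.266, -0.005], [-0.266, -0.964, -0.001], [-0.005, 0.002, -1.0]]
force: [-2.0, -0.8, -0.4]
opening: 0.649
grasp_force: 30.0
```

move_arm(increments=[{"xyz":[0,0,0],"roll":0,"grip":50},{"xyz":[0,0,0],"roll":0,"grip":50}])

```text
time_s: 7.83
position: [0.5184, 0.1552, 0.2356]
tcp_rot: [[0.964, -0.266, -0.0], [-0.266, -0.964, -0.0], [-0.0, 0.0, -1.0]]
force: [0.0, 0.1, -0.1]
opening: 0.652
grasp_force: 30.0
```

```bash
cat > m.py <<'E'
from h import *
def amber(n,im,d,c=(.5152,.157)):
    hsv=cv2.cvtColor(im,cv2.COLOR_RGB2HSV); H,S,V=[hsv[...,i].astype(int) for i in range(3)]
    m=cv2.erode(((H<17)&(S>170)&(V>80)).astype(np.uint8),np.ones((2,2)))>0
    P=cloud(d,m,n); P=P[(abs(P[:,0]-c[0])<.06)&(abs(P[:,1]-c[1])<.06)]
    N=P[P[:,2]>.105]
    s=least_squares(lambda x:(lambda r:np.minimum(abs(r-.0195),abs(r-.016))*1000)(np.linalg.norm(N[:,:2]-x,axis=1)),c,loss="soft_l1",x_scale=.01,diff_step=1e-4)
    print(n,"neck",len(N),s.x.round(4),round(s.cost/max(len(N),1),2)); return s.x
R=np.array(bot.read_state()["tcp_rot"])
for n in("side","top"):
    try:
        im,P,f=look(n,a=np.array([0,0,1.])); _,d=bot.capture(n); k=amber(n,im,d)
        tip=f[0]-.07*f[1]; print("  tip",tip.round(4)," move tool:",((np.r_[k,.14]-tip)@R*1000).round(1))
        cv2.imwrite(f"pics/now_{n}.png",im[:,:,::-1])
    except Exception as e: print(n,e)
E
python3 m.py
```

```text
[0.5184 0.1552 0.2356] 7.8333 [ 0.   0.1 -0.1] 0.652
side 973 o [0.5147 0.1574 0.2535] axis [-0.031  0.024  0.999] tilt 2.2 cost 0.32
side neck 306 [0.5151 0.1568] 0.37
  tip [0.5169 0.1557 0.1836]  move tool: [-2.  -0.6 43.6]
[0.5193 0.1552 0.2371] 7.9333 [ 0.4  0.9 -1.2] 0.65
top 0 o [0.5193 0.1552 0.2561] axis [0. 0. 1.] tilt 0.0 cost nan
top neck 0 [0.5152 0.157 ] 0.0
  tip [0.5193 0.1552 0.1861]  move tool: [-4.4 -0.6 46.1]h.py:27: RuntimeWarning: invalid value encountered in scalar divide
  return s.x[:3],ax/np.linalg.norm(ax),s.cost/len(P)
```

move_arm(increments=[{"xyz":[-2,-0.5,15],"roll":0,"grip":50},{"xyz":[0,0,15],"roll":0,"grip":50},{"xyz":[0,0,10],"roll":0,"grip":50},{"xyz":[0,0,8],"roll":0,"grip":50},{"xyz":[0,0,5],"roll":0,"grip":50}])

```text
time_s: 8.45
position: [0.5162, 0.1562, 0.1825]
tcp_rot: [[0.964, -0.266, -0.0], [-0.266, -0.964, -0.0], [-0.0, 0.0, -1.0]]
force: [-0.1, -0.5, 0.0]
opening: 0.653
grasp_force: 30.0
```

```bash
python3 - <<'E'
from h import *
im,P,f=look(a=np.array([.0,.0,1])); print((f[0]-.07*f[1]).round(4))
u,v=proj(f[0]-[0,0,.06],"side")[0].astype(int); cv2.imwrite("pics/s4.png",cv2.resize(im[v-70:v+70,u-70:u+70,::-1],(600,600),interpolation=cv2.INTER_CUBIC))
E
```

```text
[0.5162 0.1562 0.1825] 8.45 [-0.1 -0.5  0. ] 0.653
side 845 o [0.5129 0.1586 0.2004] axis [-0.028  0.026  0.999] tilt 2.2 cost 0.37
[0.5149 0.1567 0.1304]
```

View pics/s4.png

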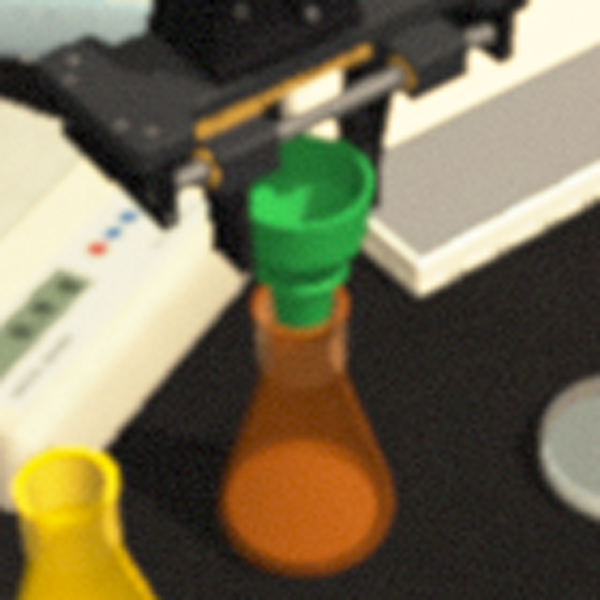

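The tip is well inside the amber neck (crop 300,310) with no contact force, so I'll lower slowly.

move_arm(increments=[{"xyz":[0,0,4],"roll":0,"grip":50},{"xyz":[0,0,4],"roll":0,"grip":50},{"xyz":[0,0,3],"roll":0,"grip":50},{"xyz":[0,0,2],"roll":0,"grip":50}])

```text
time_s: 8.83
position: [0.5162, 0.1563, 0.1698]
tcp_rot: [[0.964, -0.266, 0.0], [-0.266, -0.964, 0.0], [0.0, -0.0, -1.0]]
force: [-0.2, 0.3, -1.1]
opening: 0.647
grasp_force: 30.0
```

move_arm(increments=[{"xyz":[0,0,2],"roll":0,"grip":50},{"xyz":[0,0,2],"roll":0,"grip":50},{"xyz":[0,0,0],"roll":0,"grip":50}])

```text
time_s: 9.08
position: [0.5163, 0.1563, 0.1658]
tcp_rot: [[0.964, -0.266, 0.0], [-0.266, -0.964, -0.0], [0.0, -0.0, -1.0]]
force: [0.6, -1.0, -1.1]
opening: 0.648
grasp_force: 30.0
```

```bash
python3 m.py 2>&1 | head -3
```

```text
h.py:27: RuntimeWarning: invalid value encountered in scalar divide
  return s.x[:3],ax/np.linalg.norm(ax),s.cost/len(P)
[0.5163 0.1563 0.1658] 9.0833 [ 0.6 -1.  -1.1] 0.648
```

move_arm(increments=[{"xyz":[0,0,1.5],"roll":0,"grip":50},{"xyz":[0,0,1.5],"roll":0,"grip":50},{"xyz":[0,0,0],"roll":0,"grip":50}])

```text
time_s: 9.53
position: [0.5163, 0.1563, 0.1629]
tcp_rot: [[0.964, -0.266, 0.0], [-0.266, -0.964, 0.0], [0.0, -0.0, -1.0]]
force: [2.0, 0.7, -0.4]
opening: 0.646
grasp_force: 30.0
```

move_arm(increments=[{"xyz":[0,0,1],"roll":0,"grip":50},{"xyz":[0,0,1],"roll":0,"grip":50},{"xyz":[0,0,0],"roll":0,"grip":50}])

```text
time_s: 9.78
position: [0.5162, 0.1563, 0.1608]
tcp_rot: [[0.964, -0.266, 0.0], [-0.266, -0.964, 0.0], [0.0, -0.0, -1.0]]
force: [0.8, 0.1, 0.1]
opening: 0.644
grasp_force: 30.0
```

```bash
python3 m.py 2>/dev/null | head -4
```

```text
[0.5162 0.1563 0.1608] 9.7833 [0.8 0.1 0.1] 0.644
side 731 o [0.512  0.1582 0.1796] axis [ 0.016 -0.011  1.   ] tilt 1.1 cost 0.32
side neck 71 [0.5147 0.1575] 0.33
  tip [0.5109 0.159  0.1096]  move tool: [  4.1   0.4 -30.4]
```

move_arm(increments=[{"xyz":[0,0,1],"roll":0,"grip":50},{"xyz":[0,0,0],"roll":0,"grip":50}])

```text
time_s: 10.15
position: [0.5168, 0.1562, 0.1604]
tcp_rot: [[0.964, -0.266, 0.001], [-0.266, -0.964, -0.0], [0.001, -0.0, -1.0]]
force: [1.9, -1.1, 2.2]
opening: 0.651
grasp_force: 30.0
```

move_arm(increments=[{"xyz":[0,0,1],"roll":0,"grip":50},{"xyz":[0,0,0],"roll":0,"grip":50}])

```text
time_s: 10.32
position: [0.5173, 0.1561, 0.1603]
tcp_rot: [[0.964, -0.266, 0.003], [-0.266, -0.964, -0.0], [0.003, -0.0, -1.0]]
force: [0.7, -1.6, 7.8]
opening: 0.649
grasp_force: 30.0
```

move_arm(increments=[{"xyz":[0,0,0.7],"roll":0,"grip":50},{"xyz":[0,0,0],"roll":0,"grip":50}])

```text
time_s: 10.48
position: [0.5174, 0.156, 0.1601]
tcp_rot: [[0.964, -0.266, 0.003], [-0.266, -0.964, -0.001], [0.003, -0.0, -1.0]]
force: [0.1, -0.9, 11.9]
opening: 0.65
grasp_force: 30.0
```

Contact force is rising at the predicted home height. I'll relieve it and release.

move_arm(increments=[{"xyz":[0,0,-1],"roll":0,"grip":50},{"xyz":[0,0,0],"roll":0,"grip":66},{"xyz":[0,0,0],"roll":0,"grip":70},{"xyz":[0,0,0],"roll":0,"grip":78},{"xyz":[0,0,0],"roll":0,"grip":90}])

```text
time_s: 10.9
position: [0.5153, 0.1564, 0.1586]
tcp_rot: [[0.964, -0.266, -0.002], [-0.266, -0.964, 0.0], [-0.002, 0.0, -1.0]]
force: [-0.1, 0.4, 1.2]
opening: 0.775
grasp_force: 0.0
```

move_arm(increments=[{"xyz":[0,0,0],"roll":0,"grip":95},{"xyz":[0,0,0],"roll":0,"grip":95},{"xyz":[0,0,-10],"roll":0,"grip":95},{"xyz":[0,0,-20],"roll":0,"grip":95},{"xyz":[0,0,-30],"roll":0,"grip":95}])

```text
time_s: 11.32
position: [0.5142, 0.1561, 0.2181]
tcp_rot: [[0.964, -0.266, -0.006], [-0.266, -0.964, -0.001], [-0.006, 0.002, -1.0]]
force: [0.9, 0.3, -0.4]
opening: 0.948
grasp_force: 0.0
```

move_arm(increments=[{"xyz":[0,0,-35],"roll":0,"grip":95},{"xyz":[0,0,-35],"roll":0,"grip":95},{"xyz":[0,0,-15],"roll":0,"grip":95},{"xyz":[0,0,0],"roll":0,"grip":95}])

```text
time_s: 11.65
position: [0.5188, 0.1567, 0.3097]
tcp_rot: [[0.964, -0.266, 0.011], [-0.266, -0.964, 0.001], [0.01, -0.004, -1.0]]
force: [0.5, 0.0, 0.2]
opening: 0.952
grasp_force: 0.0
```

```bash
python3 - <<'E'
from h import *
o=np.array([.514,.158,.178])
im,P,f=seefunnel("side",o,np.array([0,0,1.])); print("collar",(f[0]-.038*f[1]).round(4))
cv2.imwrite("pics/s5.png",cv2.resize(im[190:390,190:400,::-1],(630,600),interpolation=cv2.INTER_CUBIC))
for r in bot.spot_in("white_funnel","side"): print(r["conf"],toW(r["at"],"side").round(3))
E
```

```text
side 836 o [0.5147 0.1578 0.1795] axis [ 0.054 -0.046  0.997] tilt 4.1 cost 0.26
collar [0.5126 0.1595 0.1416]
0.63 [[ 0.647 -0.054  0.226]]
```

View pics/s5.png

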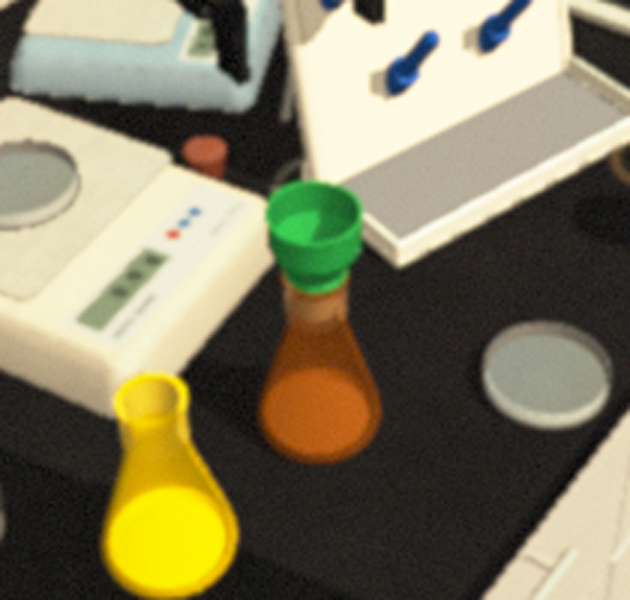

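The funnel sits in the amber flask (crop 315,240), but the single-view fit suggests up to 4° of tilt. I'll clear the arm and check with both cameras.

move_arm(increments=[{"xyz":[-3,30,-10],"roll":0,"grip":95},{"xyz":[-5,37,0],"roll":0,"grip":95},{"xyz":[-5,37,0],"roll":0,"grip":95},{"xyz":[-5,37,0],"roll":0,"grip":95},{"xyz":[-5,37,0],"roll":0,"grip":95}])

```text
time_s: 12.17
position: [0.4444, -0.0099, 0.3124]
tcp_rot: [[0.964, -0.265, -0.004], [-0.265, -0.964, 0.001], [-0.004, 0.0, -1.0]]
force: [1.6, -0.3, -0.8]
opening: 0.951
grasp_force: 0.0
```

move_arm(increments=[{"xyz":[-5,37,0],"roll":0,"grip":95},{"xyz":[-5,37,0],"roll":0,"grip":95},{"xyz":[0,20,0],"roll":0,"grip":95},{"xyz":[0,0,0],"roll":0,"grip":95}])

```text
time_s: 12.5
position: [0.4101, -0.0998, 0.3126]
tcp_rot: [[0.963, -0.271, -0.004], [-0.271, -0.963, 0.0], [-0.004, 0.001, -1.0]]
force: [0.5, 0.4, -0.6]
opening: 0.954
grasp_force: 0.0
```

```bash
cat > v.py <<'E'
from h import *
o=np.array([.514,.158,.178]); Ps=[]
for n in("side","top"):
    im,P,f=seefunnel(n,o,np.array([0,0,1.])); Ps.append(P); print(" collar",(f[0]-.038*f[1]).round(4)," rim top z (99%)",np.percentile(P[:,2],[50,99]).round(4))
    cv2.imwrite(f"pics/v_{n}.png",im[:,:,::-1])
    # plane fit of bead: upper points
    T=P[P[:,2]>.183]; c=T.mean(0); 
    A=np.c_[T[:,:2]-c[:2],np.ones(len(T))]
    for r in bot.spot_in("white_funnel",n): print(" white",round(r["conf"],2),toW(r["at"],n).round(3))
f=fitf(np.vstack([Ps[0],Ps[1]]),o,np.array([0,0,1.]),True); print("both",f[0].round(4),f[1].round(3),f[2])
# colour silhouette fit: project model silhouette vs mask in both views
def mesh(x):
    ax=np.array([x[3],x[4],1.]);ax/=np.linalg.norm(ax); e1=np.cross(ax,[0,1,0]);e1/=np.linalg.norm(e1);e2=np.cross(ax,e1)
    th=np.linspace(0,2*np.pi,60); rings=[]
    for h,r in[(32,20),(36,20),(58,29),(80,29),(80.01,30),(82,30)]:
        rings.append(x[:3]+(h/1000-.07)*ax+r/1000*(np.cos(th)[:,None]*e1+np.sin(th)[:,None]*e2))
    return rings
S=4; M={}
for n in("side","top"):
    im=cv2.imread(f"pics/v_{n}.png"); u,v=proj(o,n)[0].astype(int); u0,v0=u-40,v-40
    c=cv2.resize(im[v0:v0+80,u0:u0+80],None,fx=S,fy=S,interpolation=cv2.INTER_CUBIC); hsv=cv2.cvtColor(c,cv2.COLOR_BGR2HSV)
    m=((hsv[...,0]>50)&(hsv[...,0]<90)&(hsv[...,1]>110)&(hsv[...,2]>45)).astype(np.uint8)
    k,l,st,_=cv2.connectedComponentsWithStats(m); m=(l==1+st[1:,4].argmax()).astype(np.uint8)
    cn=cv2.findContours(m,cv2.RETR_EXTERNAL,cv2.CHAIN_APPROX_NONE)[0]; cv2.drawContours(m,cn,-1,1,-1); M[n]=(u0,v0,m)
def cost(x):
    t=0
    for n,(u0,v0,m) in M.items():
        R=mesh(x); I=np.zeros_like(m)
        for a,b in zip(R[:-1],R[1:]):
            q=(proj(np.vstack([a,b]),n)-[u0,v0]+.5)*S-.5
            cv2.fillConvexPoly(I,cv2.convexHull(np.round(q*16).astype(np.int32)),1,shift=4)
        t+=(I!=m).sum()
    return t
from scipy.optimize import minimize
x0=np.r_[o,0,0]
def g(z): return cost(z*[.001,.001,.001,.01,.01]+x0)
b=min((minimize(g,s,method="Nelder-Mead",options=dict(initial_simplex=np.array(s)+np.vstack([np.zeros(5),np.eye(5)*3]),maxiter=600)) for s in([0]*5,[0,0,0,4,-4],[0,0,0,-3,3])),key=lambda r:r.fun)
print("sil",(b.x*[.001,.001,.001,.01,.01]+x0).round(4),b.fun)
E
python3 v.py
```

```text
side 838 o [0.5148 0.1581 0.1781] axis [-0.005 -0.016  1.   ] tilt 1.0 cost 0.26
 collar [0.515  0.1587 0.1401]  rim top z (99%) [0.172  0.1905]
 white 0.82 [[ 0.639 -0.067  0.233]]
top 384 o [0.5152 0.1556 0.1805] axis [0.072 0.095 0.993] tilt 6.8 cost 0.47
 collar [0.5124 0.152  0.1427]  rim top z (99%) [0.1611 0.1931]
 white 0.82 [[ 0.632 -0.064  0.226]]
both [0.5146 0.1576 0.1792] [0.091 0.029 0.995] 0.4097318183316449Traceback (most recent call last):
  File "v.py", line 37, in <module>
    b=min((minimize(g,s,method="Nelder-Mead",options=dict(initial_simplex=np.array(s)+np.vstack([np.zeros(5),np.eye(5)*3]),maxiter=600)) for s in([0]*5,[0,0,0,4,-4],[0,0,0,-3,3])),key=lambda r:r.fun)
  File "v.py", line 37, in <genexpr>
    b=min((minimize(g,s,method="Nelder-Mead",options=dict(initial_simplex=np.array(s)+np.vstack([np.zeros(5),np.eye(5)*3]),maxiter=600)) for s in([0]*5,[0,0,0,4,-4],[0,0,0,-3,3])),key=lambda r:r.fun)
           ~~~~~~~~^^^^^^^^^^^^^^^^^^^^^^^^^^^^^^^^^^^^^^^^^^^^^^^^^^^^^^^^^^^^^^^^^^^^^^^^^^^^^^^^^^^^^^^^^^^^^^^^^^^^^^^^^^^^^^^^^^^^^
    res = _minimize_neldermead(fun, x0, args, callback, bounds=bounds,
                               **options)
    fxcc = func(xcc)
    fx = function(np.copy(x), *(wrapper_args + args))
  File "v.py", line 36, in g
    def g(z): return cost(z*[.001,.001,.001,.01,.01]+x0)
                     ~~~~^^^^^^^^^^^^^^^^^^^^^^^^^^^^^^^
  File "v.py", line 30, in cost
    q=(proj(np.vstack([a,b]),n)-[u0,v0]+.5)*S-.5
       ~~~~^^^^^^^^^^^^^^^^^^^^
  File "h.py", line 12, in proj
    K,R,t=cam(n); q=(np.atleast_2d(P)@R.T+t)@K.T; return q[:,:2]/q[:,2:]
          ~~~^^^
  File "h.py", line 4, in cam
    m=bot.camera_model(n); R=cv2.Rodrigues(np.array(m["rvec"],float))[0]
ValueError: time passes only in moves, steps and waits
```

```bash
python3 - <<'E' | tail -4
from h import *
o=np.array([.5148,.158,.178]); r=[]
for i in range(8):
    im,P,f=seefunnel("side",o,np.array([0,0,1.])); r.append(np.r_[f[0]-.038*f[1],f[1]])
cv2.imwrite("pics/s6.png",cv2.resize(im[205:315,240:350,::-1],(600,600),interpolation=cv2.INTER_CUBIC))
r=np.array(r); print(r.mean(0).round(4),r.std(0).round(4))
E
```

```text
side 840 o [0.515  0.1583 0.1781] axis [-0.003 -0.027  1.   ] tilt 1.5 cost 0.28
side 841 o [0.5148 0.158  0.1778] axis [ 0.003 -0.036  0.999] tilt 2.1 cost 0.26
side 836 o [0.5149 0.1581 0.1779] axis [ 0.014 -0.033  0.999] tilt 2.1 cost 0.25
[ 0.5146  0.1593  0.1401  0.0091 -0.0316  0.9993] [0.0002 0.0007 0.0005 0.0064 0.019  0.0009]
```

View pics/s6.png

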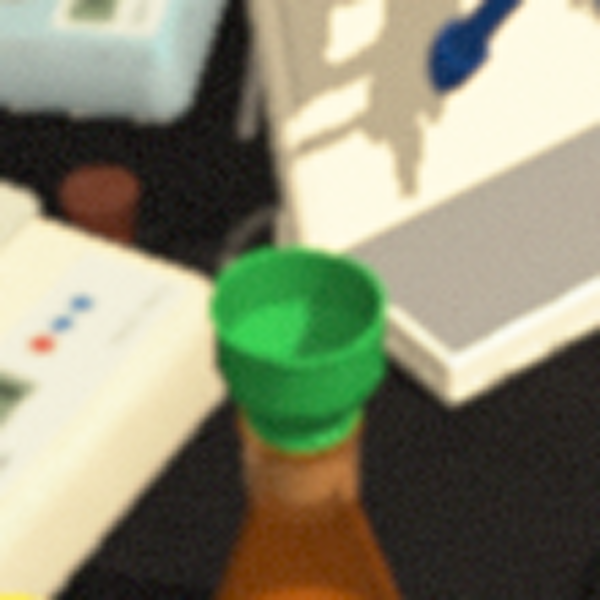

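The collar (crop 300,435) sits flat on the amber rim, with the funnel upright. Collar height measures 0.1401 m, which is fully home. The robot is clear and the white funnel hasn't moved.

```bash
python3 -c "
from rig import bot
print(bot.hand_in())"
```

```text
the job is handed in; nothing more can be done
None
```

I handed the job in with the green funnel released in the amber flask: collar at 0.140 m on the rim, about 2° of tilt, arm clear and the white funnel unmoved; the hand-in returned no verdict.

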